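# Close the glaze tub and hold the mixer lever in its third notch

## Task

Close the glaze tub clamped in the mixer: take the smaller of the two loose lids, set it on the tub, press it down until it is seated level all round, and let go of it. Only then press the mixer's spring-return lever down with the fingers past its first two notches into the third, never on to its bottom stop, and finish while holding it there, because it springs back up when released. Leave the other things on the table where they are.

Things in the scene. Friction and masses are not known exactly. Their poses are not given: they have to be found in the camera images.
- lid: The smaller loose lid, white plastic, 80 g. Round plug 74 mm across and 14 mm deep (lowest 5 mm tapers in to 66 mm) under a flange disc 92 mm across and 6 mm thick, with an upright round knob 24 mm across and 30 mm high in the middle; 50 mm high in all. Origin: centre of the plug's underside, z up through the knob. It starts upright on the table, plug down.
- lid_knob (a point): Centre of the top of the smaller lid's knob, 50 mm above the lid's origin and 30 mm above its flange.
- wide_lid: The other lid, to be left alone: same shape and material as the smaller one, with a flange of 126 mm diameter, plug 108 mm, knob 24 mm by 30 mm. Origin: centre of its underside. The two lids may lie on either side of the mixer.
- mixer: Glaze mixer fixed to the table: grey base 180 mm (its x) by 280 mm (y), 30 mm high. Origin: centre of the base on the table; x away from the robot at yaw 0, y left. The tub stands at 65 mm along y; the lever's column at -85 mm along y: 55 mm deep, 66 mm wide, its front (-x) face at the mixer's x = 0, its top 170 mm above the table.
- tub_rim (a point): Centre of the open mouth of the white tub fixed in the mixer, at rim height, 130 mm above the table. Mouth 78 mm inside, 90 mm outside. Once the lid is seated its flange lies on the rim: the lid's origin is then 14 mm below this point and the top of its knob 36 mm above it.
- tub: The white tub, part of the mixer; origin under its centre, 92 mm below the rim. Four sprung rubber gasket beads just below the rim grip the lid's plug: a lid merely set down stands about 7 mm proud; pushed straight down on its knob it resists with up to 10 to 17 N, then slides home at about 5 N, and friction holds it there.
- lever (a joint): Travel of the mixer's lever in m: 0 released at the top, growing as it is pressed straight down. Notches at 0.012, 0.024 and 0.036, bottom stop at 0.048. A return spring always pushes it up (about 6 N at the top, 10 N at the third notch), and each notch adds or takes up to 3 N (peaks of 9, 10 and 12 N before the three notches, 14 N beyond the third): it stiffens before a notch and eases into it. Released, it springs back to 0.
- lever_press (a point): Press point on the flat top of the lever's black paddle, moving with it; 155 mm above the table when released, 119 mm in the third notch. The paddle is 36 mm wide (mixer's y), 12 mm thick and stands 56 mm out from the front of the column; this point is 36 mm out from that face, 20 mm from the free end. Press from above with closed fingertips.
- bowl: White ceramic bowl, 110 mm wide, 45 mm high, between robot and mixer; bystander. Origin under its centre.
- rolling_pin_center (a point): Centre of the white plastic rolling pin, 360 mm long, 40 mm thick, lying on the left; bystander.
- mug: Terracotta mug, 76 mm wide, 85 mm high, behind the lid place on the right; bystander. Origin under its centre.
- glaze_jar: Amber jar, 68 mm wide, 90 mm high, left of the mixer; bystander. Origin under its centre.
- brush: Paint brush lying on the right; bystander. Origin under its middle.
- rib: Wooden potter's rib, a slat of 90 x 45 x 8 mm lying at the back left; bystander. Origin under its centre.
Not all that is in view belongs to the job. Leave any blue or purple look-alike of the lid alone.

How it is judged:
By the outcome, as a careful person would: the job done as asked, in the order asked, and still so for the second after the job is handed in, while the arm keeps its last pose, push and grip.
It also fails if it takes over 54 s, if anything falls off the work surface, if the arm or the gripper's body presses on something with over 40 N, if the wrist force passes 120 N, or if a joint passes its speed limit or range.

## Robot

A 6-joint arm with a two-finger parallel gripper is mounted at the origin on the work surface. World frame = base frame: x ahead of the robot, y to its left, z up, the work surface at z = 0. Lengths are in m, angles in degrees, forces in N, time in s.
With the tool pointing down it reaches from about 0.4 to 0.825 m from the base axis. Payload 7 kg.
Tool frame: the origin (TCP) lies midway between the tips of the shut fingers; the grasp point (between the pads) lies 19 mm behind it; z points along the fingers, y is the line along which they close (so a half turn about z gives the same grasp; the last joint's range is limited). The gripper opens to 88 mm and grips with 3 to 60 N. Pads are 19 mm wide; open, the fingers measure 130 mm over their backs; the gripper's body (78 mm by 193 mm) begins 47 mm behind the grasp point.
Start: joints at [-50.758, 20.546, 0.682, 0, -70.136, -16.507], TCP at [0.261, -0.623, 0.227] pointing down, gripper open.
Joint ranges: [-176.03, 176.03], [-82.01, 121.73], [-58.28, 71.71], [-173.87, 95.51], [-174.79, -0.11], [-173.66, 173.66]. Speed limits (degrees/s): [136.94, 136.94, 172.46, 180, 180, 180].

## Interface

Orientations are given as a 3x3 rotation matrix whose columns are the frame's x, y, z axes.
In Python, from rig import robot gives the robot as it stands. Calls block until the motion is done:
- robot.goto(position, orientation): joint-space move of the TCP to a pose.
- robot.servo_line(position, ori=None, speed=0.15): straight line of the TCP; ori=None keeps the orientation; speed is the mean speed in m/s.
- robot.movej(angles): joint-space move.
- robot.move_gripper(opening): opening from 0.0 (shut) to 1.0 (fully open); the grip force is fixed at half the most; returns when the fingers have stopped.
- robot.dwell(seconds).
- robot.ik(position, orientation): joint angles nearest the present ones, or None.
- robot.grab_frame(name): name is "scene" or "top" or "wrist"; returns (picture, depth): 400x640x3 uint8, red, green, blue; 400x640 float32, m along the optical axis (not along the pixel's ray), 0 where there is no reading.
- robot.camera_info(name): a dict with "vfov" (degrees; the focal length in pixels is half the picture's height over the tangent of half this angle, whatever the lens; pixels are square), "cx", "cy" (the principal point, pixels), "view" (4x4, takes a point from world to camera coordinates); the wrist camera has in their place "T_tool_cam" (4x4, takes a point from camera to tool coordinates, whose origin is the TCP and whose axes are the flange's). Camera axes: x right, y down, z forward; pixel columns grow to the right and rows downward; lengths in m; the calibration is good to about 2 mm. The wrist camera is an equidistant fisheye: a pixel r from the principal point sees the ray r / f radians off the axis. A picture is of the moment at which its call begins: read the wrist's pose just before it. camera_info takes no time and is no camera call.
A pose or a line that the arm cannot do raises robot.Unreachable and nothing moves.
- robot.job_done(): hands the job in; it is judged then, once.
Readings, each from a call of its own:
- robot.read_t(): time.
- robot.read_qpos(): joint angles.
- robot.read_qvel(): joint speeds.
- robot.read_effort(): joint torques, N m.
- robot.read_position(): TCP position.
- robot.read_tcp_rot(): TCP orientation.
- robot.read_force(): force on the tool from outside, world axes, zero at the start.
- robot.read_ft_torque(): the same for the moment, N m.
- robot.read_grip_width(): opening from 0.0 (shut) to 1.0 (fully open).
- robot.read_finger_force(): force on a finger pad.
Only numpy, scipy, OpenCV 4.12 (cv2) and the standard library are available. Lean on these libraries where they do the work, as an engineer would, in place of code of your own. Each camera call takes 0.05 s, during which the arm holds its last target. There are 200 camera calls.

## Working session

There is one attempt and no reset: what is moved stays moved. The work goes in short steps, each a Python script; the robot and the scene stay as the last script left them, time stands still between calls to the robot, and variables do not carry over. Pictures are saved under pics/ and viewed, at most 10 in all, crops included, and the job is handed in when it is done.

```bash
mkdir -p pics; ls; python3 - <<'E'
from rig import robot
import cv2,numpy as np
for n in("scene","top"):
    p,d=robot.grab_frame(n);cv2.imwrite(f"pics/{n}0.png",p[:,:,::-1]);np.savez(f"{n}0.npz",p=p,d=d)
    print(n,robot.camera_info(n))
print(robot.camera_info("wrist"),robot.read_t(),robot.read_tcp_rot())
E
```

```text
pics
scene {'vfov': 51.11318501808083, 'cx': 319.9297103759906, 'cy': 195.79389071486548, 'view': array([[ 0.36376155,  0.93146976, -0.00645157, -0.20076904],
       [ 0.80342515, -0.31724679, -0.50384769, -0.30930058],
       [-0.47136563,  0.17809706, -0.86376842,  1.84657905],
       [ 0.        ,  0.        ,  0.        ,  1.        ]])}
top {'vfov': 54.17213237819535, 'cx': 322.81128650295796, 'cy': 196.93439380002135, 'view': array([[ 4.22955800e-04, -9.99837043e-01,  1.80474116e-02,
        -2.82487470e-03],
       [-9.97130403e-01, -1.78789730e-03, -7.56819814e-02,
         4.74833987e-01],
       [ 7.57019154e-02, -1.79636126e-02, -9.96968670e-01,
         1.53434717e+00],
       [ 0.00000000e+00,  0.00000000e+00,  0.00000000e+00,
         1.00000000e+00]])}
{'vfov': 65.70646984690485, 'cx': 319.43104684718503, 'cy': 203.46406875578225, 'T_tool_cam': array([[-5.96398324e-04, -9.64123248e-01, -2.65454342e-01,
         7.11932452e-02],
       [ 9.99999792e-01, -6.39936142e-04,  7.75241086e-05,
        -1.21500524e-03],
       [-2.44616623e-04, -2.65454240e-01,  9.64123429e-01,
        -1.58500653e-01],
       [ 0.00000000e+00,  0.00000000e+00,  0.00000000e+00,
         1.00000000e+00]])} 0.1 [[-9.22358421e-01 -3.86334746e-01 -6.37981710e-04]
 [-3.86335264e-01  9.22357493e-01  1.31094164e-03]
 [ 8.19849044e-05  1.45563289e-03 -9.99998937e-01]]
```

View pics/top0.png

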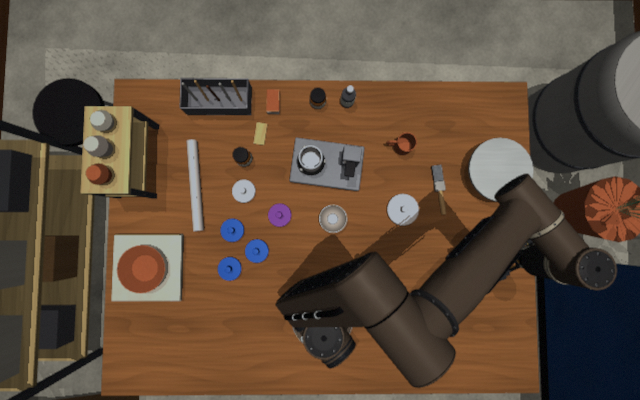

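View pics/scene0.png

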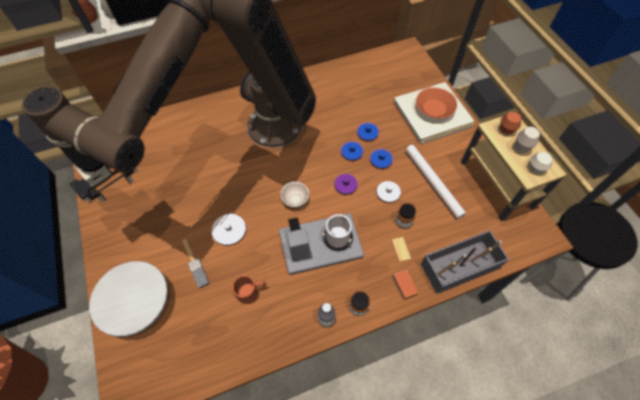

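Candidates in the top view are white lids at (243,191), about 24 px across, and (402,209), about 32 px. The blue discs (232,230), (257,251), (229,268), the purple disc (280,215) and the large plate (500,170) are not candidates. The lid at (243,191) fits "smaller white". Next I'll check sizes in world units and confirm in a crop.

```bash
cat > h.py <<'E'
import numpy as np,cv2
from rig import robot
def cam(n):
    c=robot.camera_info(n);f=200/np.tan(np.radians(c["vfov"]/2));return c,f
def plane(n,uv,z):
    c,f=cam(n);uv=np.atleast_2d(uv).astype(float);V=c["view"];R,t=V[:3,:3],V[:3,3]
    r=np.c_[(uv[:,0]-c["cx"])/f,(uv[:,1]-c["cy"])/f,np.ones(len(uv))]@R
    o=-R.T@t;return o+r*((z-o[2])/r[:,2])[:,None]
def cloud(n,d):
    c,f=cam(n);V=c["view"];v,u=np.mgrid[:d.shape[0],:d.shape[1]]
    P=np.stack([(u-c["cx"])/f*d,(v-c["cy"])/f*d,d],-1)
    return (P-V[:3,3])@V[:3,:3]
def wrist_rays(uv,pos,rot):
    c=robot.camera_info("wrist");f=200/np.tan(np.radians(c["vfov"]/2));T=c["T_tool_cam"]
    uv=np.atleast_2d(uv).astype(float)-[c["cx"],c["cy"]];r=np.linalg.norm(uv,axis=1)+1e-9;a=r/f
    ray=np.c_[uv/r[:,None]*np.sin(a)[:,None],np.cos(a)]
    return pos+rot@T[:3,3],ray@T[:3,:3].T@rot.T
def wplane(uv,z,pos,rot):
    o,r=wrist_rays(uv,pos,rot);return o+r*((z-o[2])/r[:,2])[:,None]
def blob(mask,near):
    n,l,s,c=cv2.connectedComponentsWithStats(mask.astype(np.uint8))
    k=l[near[1],near[0]]
    if k==0:k=1+np.argmin(np.hypot(*(c[1:]-near).T))
    cs,_=cv2.findContours((l==k).astype(np.uint8),cv2.RETR_EXTERNAL,cv2.CHAIN_APPROX_NONE)
    return cs[0][:,0]
E
python3 - <<'E'
from h import *
a=np.load("top0.npz");p,d=a["p"],a["d"];hsv=cv2.cvtColor(p,cv2.COLOR_RGB2HSV)
W=(hsv[...,1]<60)&(hsv[...,2]>120)
C=cloud("top",d);print("table z",np.median(C[300:340,220:260,2]))
for n,uv in(("small",(238,191)),("wide",(396,209))):
    c=blob(W,uv);P=plane("top",c,.02);(x,y),r=cv2.minEnclosingCircle(P[:,:2].astype(np.float32))
    print(n,cv2.minEnclosingCircle(c),x,y,2*r,"zmax",C[c[:,1].min():c[:,1].max(),c[:,0].min():c[:,0].max(),2].max())
# mixer base by height
w=np.zeros(d.shape,bool);w[130:200,280:375]=1
m=w&(abs(C[...,2]-.03)<.008);mm=w&(C[...,2]>.018);c=blob(m,(350,143))
print("base rect",cv2.minAreaRect(C[m][:,:2].astype(np.float32)))
for lo,hi in((.12,.145),(.145,.16),(.16,.18)):
    m=w&(C[...,2]>lo)&(C[...,2]<hi);Q=C[m];print(lo,len(Q),Q.mean(0),cv2.minAreaRect(Q[:,:2].astype(np.float32)))
im=np.hstack([cv2.resize(p[170:220,215:275],None,fx=5,fy=5,interpolation=2),cv2.resize(p[130:200,285:370],None,fx=5,fy=5,interpolation=2)[:250]])
im=np.hstack([cv2.resize(p[165:235,215:285],(490,490),interpolation=2)[:,:300],cv2.resize(p[130:200,285:370],(500,490),interpolation=2)])
cv2.imwrite("pics/crop1.png",im[:,:,::-1])
E
```

```text
table z 4.58231205116878e-05
small ((243.21493530273438, 190.6583709716797), 11.80354118347168) 0.4991927146911621 0.3124535083770752 0.09330199658870697 zmax 0.05801584504253513
wide ((402.4936828613281, 208.74050903320312), 15.746726989746094) 0.4278644621372223 -0.3190004825592041 0.12570315599441528 zmax 1.5656834153592563
base rect ((0.6086246371269226, -0.016127988696098328), (0.2793889343738556, 0.18096041679382324), 82.48430633544922)
0.12 152 [0.61616295 0.03882725 0.12962668] ((0.6110864877700806, -0.01836741715669632), (0.2216263711452484, 0.08871419727802277), 84.42548370361328)
0.145 155 [ 0.57136024 -0.09587974  0.15437583] ((0.5920653939247131, -0.09880880266427994), (0.0597948357462883, 0.10059671103954315), 86.73868560791016)
0.16 285 [ 0.62208945 -0.1039799   0.16896133] ((0.6114003658294678, -0.10245618224143982), (0.06599856168031693, 0.0831119567155838), 82.0713119506836)
```

View pics/crop1.png

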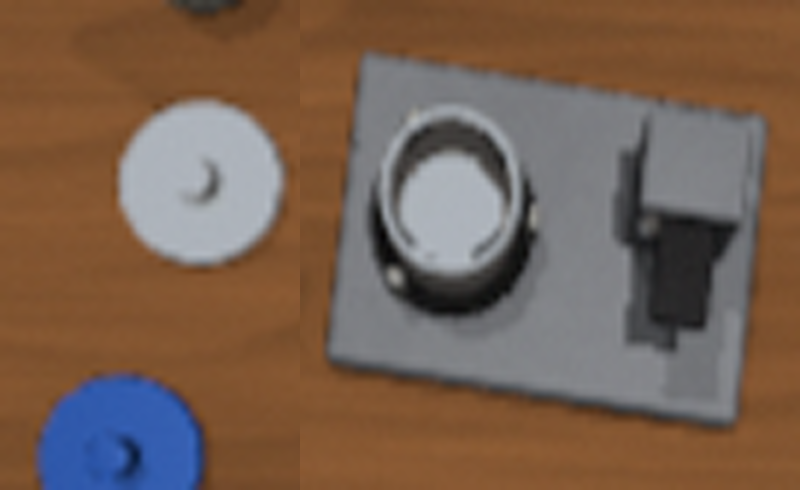

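The crop confirms it: the left white lid (crop ~(200,183)) has a flange that measures 93 mm against 126 mm for the right one. The mixer's tub is at crop ~(450,190) and its black paddle at ~(682,275). The base measures 279 x 181 mm, centre (0.609,-0.016), yaw -7.5°. Now I'll move, looking at the rim from above on the way and then at the lid.

```bash
cat >> h.py <<'E'
from scipy.optimize import least_squares
yaw=np.radians(-7.5);cy,sy=np.cos(yaw),np.sin(yaw)
Rm=np.array([[cy,-sy],[sy,cy]])
def down(a=yaw):
    c,s=np.cos(a),np.sin(a);return np.array([[-c,-s,0],[-s,c,0],[0,0,-1.]])
ORI=down()
def look(z,exp,dia,name,offs=0.0):
    """wrist picture; fit the outer circle of the disc whose top lies at height z, near exp"""
    pos,rot=robot.read_position(),robot.read_tcp_rot();p,d=robot.grab_frame("wrist")
    cv2.imwrite(f"pics/{name}.png",p[:,:,::-1]);np.savez(name+".npz",p=p,d=d,pos=pos,rot=rot)
    v,u=np.mgrid[:400,:640];uv=np.c_[u.ravel(),v.ravel()]
    o,r=wrist_rays(uv,pos,rot);ax=rot@robot.camera_info("wrist")["T_tool_cam"][:3,2]
    C=o+r*(d.ravel()/(r@ax))[:,None]
    m=(C[:,2]>z-.008)&(C[:,2]<z+.045)&(np.hypot(*(C[:,:2]-exp).T)<.07)
    print(name,"n",m.sum(),"median z",np.median(C[m,2]))
    cs,_=cv2.findContours(m.reshape(400,640).astype(np.uint8),cv2.RETR_EXTERNAL,cv2.CHAIN_APPROX_NONE)
    c=max(cs,key=len)[:,0];P=wplane(c,z,pos,rot)[:,:2]
    f=least_squares(lambda q:np.hypot(P[:,0]-q[0],P[:,1]-q[1])-q[2],[*exp,dia/2],loss="soft_l1",f_scale=.001)
    print(name,"centre",f.x[:2],"dia",2*f.x[2],"rms",np.sqrt(np.mean(f.fun**2)),"px",c.mean(0));return f.x[:2]
E
python3 - <<'E'
from h import *
tub=np.array([.6086,-.0161])+Rm@[0,.065];print("tub exp",tub)
f=Rm@[1,0]*.05
for q in([*(tub+f),.35],[.4992,.3125,.04],[*tub,.16],[.562,-.0957,.119]):print(robot.ik(q,ORI))
robot.goto([*(tub+f),.33],ORI)
rim=look(.13,tub,.09,"w_rim")
robot.move_gripper(.6)
l0=np.array([.4992,.3125])
robot.goto([*(l0+f),.22],ORI)
lid=look(.02,l0,.092,"w_lid")
print(robot.read_t(),robot.read_position());np.savez("m.npz",rim=rim,lid=lid)
E
python3 -c "
import cv2,numpy as np;cv2.imwrite('pics/both.png',np.vstack([cv2.resize(cv2.imread('pics/w_%s.png'%n),(480,300)) for n in('rim','lid')]))"
```

```text
tub exp [0.6170842  0.04834392]
[  20.27612357   17.25548866   11.65021417    0.          -84.39472551
 -117.77612357]
[  51.05260774   23.05889817  -23.08483929    0.          -43.85626254
 -148.55260774]
[  22.53076753   18.14829414  -11.94187017    0.          -59.9098357
 -120.03076753]
[   9.99611755   16.12868197  -20.97642054    0.          -52.89489749
 -107.49611755]
w_rim n 1441 median z 0.12984747516693657
w_rim centre [0.61645117 0.04601264] dia 0.08793988258888338 rms 0.0004598485601618723 px [318.99557522 137.82300885]
w_lid n 4792 median z 0.020384405639961967
w_lid centre [0.49989321 0.31200064] dia 0.08999505658200915 rms 0.0004716424394718095 px [320.06521739 137.64782609]
4.9417 [0.54969868 0.3052715  0.22070721]
```

View pics/both.png

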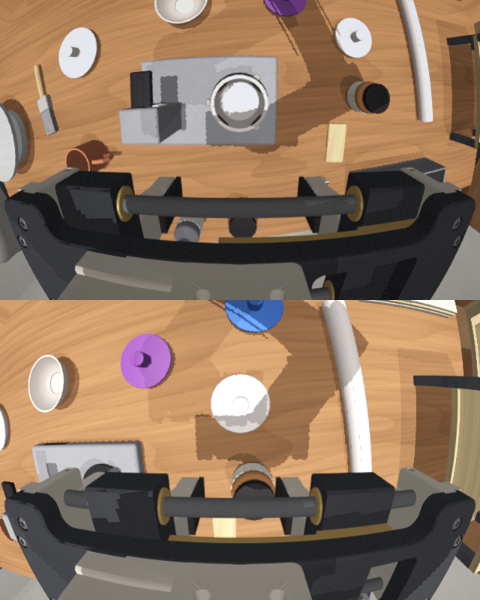

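The wrist views show the rim at (319,138) and the lid at (320,138) in full-picture pixels. Both fit well, with 0.5 mm rms, and agree with the top view to about 2 mm. Next: grasp, lift, and place with force feedback.

```bash
python3 - <<'E'
from h import *
m=np.load("m.npz");rim,lid=m["rim"],m["lid"]
robot.goto([*lid,.09],ORI)
robot.servo_line([*lid,.025],speed=.06)
robot.move_gripper(0.0)
print("grip",robot.read_grip_width(),robot.read_finger_force(),robot.read_position())
robot.servo_line([*lid,.23],speed=.2);f0=robot.read_force();print("lift",f0,robot.read_grip_width())
robot.goto([*rim,.23],ORI)
robot.servo_line([*rim,.165],speed=.1);robot.dwell(.2);f0=robot.read_force();print("f0",f0)
z=.165
while z>.1405:
    z-=.002;robot.servo_line([*rim,z],speed=.03)
    f=robot.read_force()-f0;print(round(z,4),robot.read_position().round(4),f.round(1))
    if f[2]>14 or np.hypot(*f[:2])>10:break
print(robot.read_t(),robot.read_grip_width())
p,_=robot.grab_frame("wrist");cv2.imwrite("pics/w_place.png",p[:,:,::-1])
E
```

```text
grip 0.2669212776497851 30.000277161598206 [0.49994529 0.31208379 0.02509402]
lift [-0.50421631 -0.04554495 -1.37749373] 0.2622543432678948
f0 [ 0.31320418  0.134675   -0.74440292]
0.163 [0.6164 0.0459 0.163 ] [-0.2  0.1  0.1]
0.161 [0.6164 0.0459 0.1608] [-1.  -0.6 -0.5]
0.159 [0.6164 0.046  0.1588] [-0.7  0.1  0. ]
0.157 [0.6163 0.046  0.1568] [ 0.1 -0.1 -0.1]
0.155 [0.6164 0.046  0.1548] [-0.4 -0.  -0.7]
0.153 [0.6163 0.046  0.1528] [-0.   0.7 -0.5]
0.151 [0.6163 0.046  0.1508] [-0.9 -0.2 -1.3]
0.149 [0.6167 0.0462 0.1493] [-0.3  0.4  1.6]
0.147 [0.6171 0.0462 0.1483] [-1.8  0.7  8.4]
0.145 [0.6173 0.0462 0.1473] [-4.8  1.3 13.9]
0.143 [0.6176 0.0463 0.1453] [-2.9  2.4 12.7]
0.141 [0.6175 0.0464 0.1428] [-3.2  2.5 10.1]
0.139 [0.6176 0.0464 0.1412] [-3.   1.5 12.5]
13.925 0.26925056849756407
```

View pics/w_place.png

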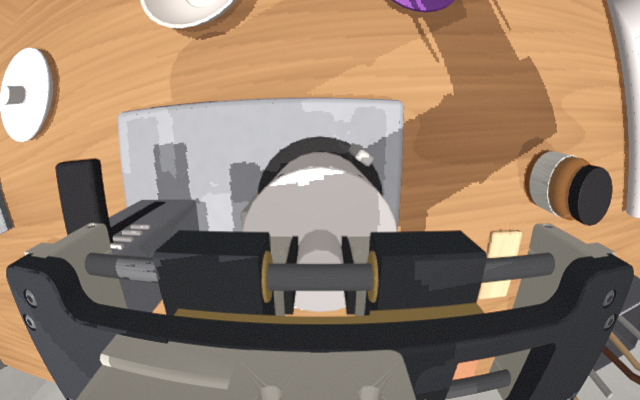

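The lid is in the mouth at (320,210) with the TCP at 0.1412, where 0.141 is fully seated. Next: release, press the knob top with shut fingers to be sure, and check that it is level.

```bash
python3 - <<'E'
from h import *
rim=np.load("m.npz")["rim"]
robot.move_gripper(.6)
robot.servo_line([*rim,.20],speed=.1);robot.move_gripper(0);f0=robot.read_force()
robot.servo_line([*rim,.170],speed=.08)
z=.170
while z>.152:
    z-=.002;robot.servo_line([*rim,z],speed=.03)
    f=robot.read_force()-f0;print(round(z,4),robot.read_position().round(4),f.round(1))
    if f[2]>19:break
robot.servo_line([*rim,.22],speed=.15)
b=rim+Rm@[.05,0]
robot.goto([*b,.33],ORI)
look(.136,rim,.092,"w_seat")
a=np.load("w_seat.npz");d,pos,rot=a["d"],a["pos"],a["rot"]
v,u=np.mgrid[:400,:640];o,r=wrist_rays(np.c_[u.ravel(),v.ravel()],pos,rot);ax=rot@robot.camera_info("wrist")["T_tool_cam"][:3,2]
C=o+r*(d.ravel()/(r@ax))[:,None];R=np.hypot(*(C[:,:2]-rim).T)
Q=C[(R<.042)&(R>.02)&(C[:,2]>.12)];A=np.c_[Q[:,:2]-rim,np.ones(len(Q))]
print("flange plane slope,z",np.linalg.lstsq(A,Q[:,2],rcond=None)[0],"knob z",np.median(C[R<.007][:,2]))
p=a["p"];cv2.imwrite("pics/seat_crop.png",cv2.resize(p[60:220,150:410],None,fx=3,fy=3)[:,:,::-1])
print(robot.read_t())
E
```

```text
0.168 [0.6166 0.0461 0.1683] [ 1.3 -0.4 -0.4]
0.166 [0.6168 0.0461 0.1665] [0.5 0.6 2.6]
0.164 [0.6169 0.0461 0.1663] [-5.2 -0.1 14. ]
0.162 [0.6169 0.0461 0.1662] [-10.1   0.8  27.2]
w_seat n 4994 median z 0.13649994365830165
w_seat centre [0.61739099 0.0456484 ] dia 0.08997289393237623 rms 0.0005449670930452793 px [319.75206612 139.86363636]
flange plane slope,z [ 0.25888835 -0.16100307  0.40844591] knob z 0.1664941836843729
19.1
```

View pics/seat_crop.png

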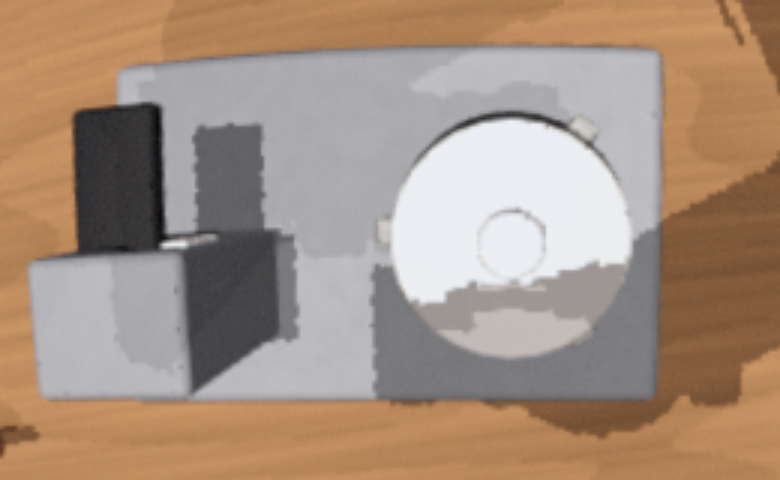

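The knob top is at 0.1665, against 0.166 when seated, and the crop shows the lid concentric at about (511,240). The plane fit was spoiled by empty depth readings, so I'll redo it from the saved frame and locate the paddle there too.

```bash
python3 - <<'E'
from h import *
rim=np.load("m.npz")["rim"]
a=np.load("w_seat.npz");p,d,pos,rot=a["p"],a["d"],a["pos"],a["rot"]
v,u=np.mgrid[:400,:640];o,r=wrist_rays(np.c_[u.ravel(),v.ravel()],pos,rot);ax=rot@robot.camera_info("wrist")["T_tool_cam"][:3,2]
C=o+r*(d.ravel()/(r@ax))[:,None];R=np.hypot(*(C[:,:2]-rim).T)
Q=C[(R<.042)&(R>.02)&(abs(C[:,2]-.136)<.01)];A=np.c_[Q[:,:2]-rim,np.ones(len(Q))]
print("flange slope,z",np.linalg.lstsq(A,Q[:,2],rcond=None)[0])
lp=np.array([.6086,-.0161])+Rm@[-.036,-.085]
dark=p.max(2).ravel()<70
m=dark&(abs(C[:,2]-.155)<.005)&(np.hypot(*(C[:,:2]-lp).T)<.06)
rc=cv2.minAreaRect(C[m][:,:2].astype(np.float32));L=(C[m][:,:2]-lp)@Rm
print("lp from base",lp,"paddle",rc,"z",np.median(C[m,2]),"mixer-frame extents rel. lp",np.percentile(L,[1,99],axis=0))
E
```

```text
flange slope,z [-3.10028188e-04  2.61978754e-05  1.36454188e-01]
lp from base [ 0.56181326 -0.09567387] paddle ((0.5787644982337952, -0.09131807088851929), (0.049819719046354294, 0.0709148496389389), 82.10311126708984) z 0.15530128344807592 mixer-frame extents rel. lp [[-0.01863631 -0.01760179]
 [ 0.04464151  0.03090393]]
```

The lid is level (slope below 0.001) with its flange top at 0.1364, so it is seated and released. The paddle's edges agree with the computed press point to about 1 mm. Now the lever.

```bash
python3 - <<'E'
from h import *
lp=np.array([.5618,-.0957])
print("grip",robot.read_grip_width())
robot.goto([*lp,.21],ORI);robot.servo_line([*lp,.16],speed=.08);robot.dwell(.1);f0=robot.read_force()
z=.160
while z>.110:
    z-=.0015;robot.servo_line([*lp,z],speed=.03)
    a=robot.read_position();f=robot.read_force()-f0;print(round(z,4),a.round(4),f.round(1))
    if a[2]<.1197 or f[2]>30:break
robot.dwell(.5);print(robot.read_position(),robot.read_force()-f0,robot.read_t())
np.save("z.npy",[z,*f0])
E
```

```text
grip 0.0047492339864171704
0.1585 [ 0.5619 -0.0957  0.1587] [-0.2  0.9  1. ]
0.157 [ 0.5617 -0.0957  0.1569] [0.2 0.9 1.2]
0.1555 [ 0.5618 -0.0957  0.1554] [-0.5  0.7  0.9]
0.154 [ 0.5618 -0.0957  0.1547] [-3.   1.7  7.8]
0.1525 [ 0.5618 -0.0957  0.1534] [-4.4  1.5  9.5]
0.151 [ 0.5619 -0.0957  0.152 ] [-4.7  1.7 11. ]
0.1495 [ 0.5618 -0.0957  0.1504] [-3.9  2.   9. ]
0.148 [ 0.5618 -0.0957  0.1486] [-3.1  1.8  6.3]
0.1465 [ 0.5618 -0.0957  0.1468] [-2.   1.7  6.3]
0.145 [ 0.5618 -0.0957  0.1451] [-3.1  0.9  5.3]
0.1435 [ 0.5618 -0.0957  0.1438] [-2.2  1.2  7.6]
0.142 [ 0.5618 -0.0957  0.1425] [-3.6  1.3 10.1]
0.1405 [ 0.5619 -0.0957  0.1412] [-3.9  1.7 10.9]
0.139 [ 0.5619 -0.0957  0.1398] [-4.   2.  12.3]
0.1375 [ 0.5618 -0.0957  0.1382] [-3.1  1.3 11.2]
0.136 [ 0.5618 -0.0957  0.1364] [-3.2  1.4  7.9]
0.1345 [ 0.5618 -0.0957  0.1347] [-2.7  1.6  6.8]
0.133 [ 0.5618 -0.0957  0.1332] [-2.4  1.1  6.2]
0.1315 [ 0.5618 -0.0957  0.1319] [-3.2  1.2  8.6]
0.13 [ 0.5619 -0.0957  0.1306] [-4.3  0.7 10.6]
0.1285 [ 0.5619 -0.0957  0.1294] [-5.2  3.  13.2]
0.127 [ 0.5618 -0.0957  0.128 ] [-5.7  1.5 14. ]
0.1255 [ 0.5618 -0.0957  0.1263] [-5.1  2.9 12.1]
0.124 [ 0.5618 -0.0957  0.1246] [-4.1  1.   9.6]
0.1225 [ 0.5618 -0.0957  0.1229] [-3.6  1.4  7.4]
0.121 [ 0.5619 -0.0957  0.1213] [-4.2  1.5  8.2]
0.1195 [ 0.5618 -0.0957  0.12  ] [-3.   1.2  9.8]
0.118 [ 0.5618 -0.0957  0.1188] [-5.3  1.4 12.1]
[ 0.56184373 -0.09573563  0.11882237] [-4.35386016  2.64592511 12.38491849] 28.3167
```

All three force humps have passed, and the TCP holds at 0.1188, where the third notch is 0.119. That is about 11 mm above the stop. I'm handing in while holding it.

```bash
python3 -c "
from rig import robot
print(robot.read_position(),robot.job_done(),robot.read_t())"
```

```text
the job is handed in; nothing more can be done
the job is handed in; nothing more can be done
```

The smaller white lid is seated level on the tub and released, and I handed the job in at about 28 s with the lever held in its third notch, its paddle top at about 119 mm, clear of the bottom stop.

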